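Draw a length of conduit from its storage pipe onto the sawing rest

TASK

Draw the length of aluminium conduit all the way out of the grey storage pipe, regrasping further along as it comes where needed, and lay it gently, roughly centred, in the two V-heads of the sawing rest, ready to be cut. Do not let it fall to the bench, and leave the cable reel, the bracket tray and the hacksaw where they are.

Things in the scene. Friction and masses are not known exactly. Their poses are not given: they have to be found in the camera images.
- conduit: straight aluminium tube, 20 mm outside diameter, 750 mm long, about 0.2 kg. Origin at its middle on its axis (the balance point); its y axis runs along it, from the protruding end (-y) to the end inside the pipe (+y). It starts loose in the thinner pipe with 75 to 110 mm sticking out and slides with light friction, a few newtons; the pipe holds it up, drooping slightly, until it is nearly out.
- rack: fixed rack of two parallel level grey plastic pipes, clamped on strut channel. The thinner (32 mm outside, 28 mm bore, 730 mm long, far end capped) holds the conduit; the fatter (50 mm), 78 mm off on the rack's +x side and set back 50 mm, is empty. Origin on the bench under the thin pipe's mouth; the pipes run along its +y and the conduit comes out along its -y. First clamp 100 mm behind the mouth.
- pipe_mouth (a point): centre of the thinner pipe's open mouth, on the pipe's axis, 100 mm above the bench; axes as the rack's. The conduit lies about 4 mm below the pipe's axis.
- rest: fixed sawing rest: 460 mm of strut channel (41 mm wide, 21 mm high) along its y axis, with two steel V-heads on stems 170 mm either side of its middle. Each V is a right angle opening upward, 30 mm long along y, 59 mm wide at the top, its bottom 75 mm and top edge 105 mm above the bench. Origin on the bench below the middle. The conduit lies in it along its y axis, either way round.
- rest_mid (a point): midpoint between the two V-heads, 89 mm above the bench: where the conduit's middle is when it lies home in both Vs and centred. Axes as the rest's.
- reel: small plywood cable reel standing on its flange, 130 mm diameter, 70 mm high, wound black; to be left alone. Origin at the centre of its underside.
- tray: blue plastic tray of steel angle brackets, 130 x 190 x 45 mm; to be left alone. Origin at the centre of its underside.
- hacksaw: hacksaw lying flat, about 100 x 360 mm, 26 mm high; to be left alone. Origin at bench level near its middle, its y axis along the blade.

How it is judged:
On the way:
1. the conduit is drawn out of the pipe, its whole length clear of the mouth (y of conduit in the frame of pipe_mouth below -0.375 m), for 0.1 s.
At the end, for the whole second after the job is handed in: The conduit lies still in both V-heads of the rest: its middle within 5 mm sideways and in height of its seated place, in line with the rest within 0.03 rad, and within 80 mm of centred along the rest (x of conduit in the frame of rest_mid between -0.005 and 0.005 m and z of conduit in the frame of rest_mid between -0.005 and 0.005 m and y of conduit in the frame of rest_mid between -0.08 and 0.08 m and angle between the y axis of conduit and the y axis of rest, either way round below 0.03 rad and linear speed of conduit below 0.03 m/s); the robot touches nothing.
It fails at once if the conduit falls to the bench (its middle comes below 40 mm) (height (world z) of conduit below 0.04 m).
It fails at once if the conduit is dropped onto the rest (arrives at its seated height, over the rest, faster than 0.8 m/s, as after a fall of more than 3 cm) (linear speed of conduit above 0.8 m/s and distance between conduit and rest_mid below 0.1 m and z of conduit in the frame of rest_mid below 0.015 m).
It fails at once if the cable reel is moved by more than 20 mm (distance of reel from where it was at the start of the episode above 0.02 m).
It fails at once if the bracket tray is moved by more than 20 mm (distance of tray from where it was at the start of the episode above 0.02 m).
It fails at once if the hacksaw is moved by more than 20 mm (distance of hacksaw from where it was at the start of the episode above 0.02 m).
It also fails if it takes over 54 s, if anything falls off the work surface, if the arm or the gripper's body presses on something with over 40 N, if the wrist force passes 120 N, or if a joint passes its speed limit or range.

ROBOT

A 6-joint arm with a two-finger parallel gripper is mounted at the origin on the work surface. World frame = base frame: x ahead of the robot, y to its left, z up, the work surface at z = 0. Lengths are in m, angles in rad, forces in N, time in s.
With the tool pointing down it reaches from about 0.375 to 0.9 m from the base axis. Payload 3.1 kg.
Tool frame: the origin (TCP) lies midway between the tips of the shut fingers; the grasp point (between the pads) lies 19 mm behind it; z points along the fingers, y is the line along which they close (so a half turn about z gives the same grasp; the last joint's range is limited). The gripper opens to 85 mm and grips with 20 to 120 N. Pads are 22 mm wide; open, the fingers measure 114 mm over their backs; the gripper's body (76 mm by 85 mm) begins 54 mm behind the grasp point. The pads swing forward as they close: fully open they stand 13 mm farther back than shut.
Start: joints at [0.953, 0.527, 1.433, -0, 1.181, -0.178], TCP at [0.266, 0.566, 0.231] pointing down, gripper open.
Joint ranges: [-3.08, 3.08], [-0.75, 2.2], [0.22, 2.44], [-1.43, 4.57], [0, 2.65], [-2.85, 2.85]. Speed limits (rad/s): [2.79, 2.79, 3.14, 3.14, 3.14, 3.14].

INTERFACE

Orientations are given as a unit quaternion [w, x, y, z].
In Python, from bench import bot, jaws, sensors, camera gives the robot as it stands. Calls block until the motion is done:
- bot.goto(position, orientation): joint-space move of the TCP to a pose.
- bot.line_to(position, orientation=None, v=0.15): straight line of the TCP; orientation=None keeps the orientation; v is the mean speed in m/s.
- bot.movej(angles): joint-space move.
- jaws.gripper_open() and jaws.grab(squeeze=None): open the fingers fully, or close them until they stop; squeeze is the grip in N (None keeps the last).
- bot.wait(seconds).
- bot.ik(position, orientation): joint angles nearest the present ones, or None.
- sensors.read_state(): the state.
- camera(name): name is "scene" or "side" or "wrist"; returns a dict with "pixels" (384x512x3 uint8, blue, green, red), "intrinsics" (3x3 intrinsics, pixels), "k1" (the pictures are not rectified: a ray, as slopes to the right and down, at radius r is drawn at 1 + k1 r^2 times it, then the intrinsics apply), "rvec" (rotation vector, rad) and "tvec" (3), from world to camera coordinates, as OpenCV has them. Camera axes: x right, y down, z forward; pixel columns grow to the right and rows downward; lengths in m; the calibration is good to about 2 mm. A picture is of the moment at which its call begins. There is no depth.
A pose or a line that the arm cannot do raises bot.Unreachable and nothing moves.
- bot.hand_in(): hands the job in; it is judged then, once.
The state is a dict: "t": time; "joint_positions": joint angles; "joint_velocities": joint speeds; "effort": joint torques, N m; "ee_pos": TCP position; "tool_rot": TCP orientation; "wrist_force": force on the tool from outside, world axes, zero at the start; "moment": the same for the moment, N m; "opening": finger opening in m; "finger_force": force on a finger pad.
Only numpy, scipy, OpenCV 4.12 (cv2) and the standard library are available. Lean on these libraries where they do the work, as an engineer would, in place of code of your own. Each camera call takes 0.05 s, during which the arm holds its last target. There are 200 camera calls.

## Working session

There is one attempt and no reset: what is moved stays moved. The work goes in short steps, each a Python script; the robot and the scene stay as the last script left them, time stands still between calls to the robot, and variables do not carry over. Pictures are saved under pics/ and viewed, at most 10 in all, crops included, and the job is handed in when it is done.

```bash
ls; mkdir -p pics
cat > h.py <<'E'
import numpy as np, cv2
from bench import bot, jaws, sensors, camera
def snap(name, f):
    c=camera(name); cv2.imwrite(f'pics/{f}.png',c['pixels'])
    np.savez(f'pics/{f}.npz',**{k:np.array(v) for k,v in c.items()}); return c
def ray(c,u,v):
    K=np.array(c['intrinsics']);k=float(c['k1'])
    xd=np.array([(u-K[0,2])/K[0,0],(v-K[1,2])/K[1,1]]);x=xd.copy()
    for _ in range(30): x=xd/(1+k*(x@x))
    R=cv2.Rodrigues(np.array(c['rvec'],float))[0];t=np.array(c['tvec'],float).ravel()
    return -R.T@t, R.T@np.array([x[0],x[1],1])
def at(c,u,v,z):
    o,d=ray(c,u,v); return o+d*(z-o[2])/d[2]
def proj(c,P):
    R=cv2.Rodrigues(np.array(c['rvec'],float))[0];t=np.array(c['tvec'],float).ravel()
    p=R@np.array(P)+t; x=p[:2]/p[2]; x=x*(1+float(c['k1'])*(x@x)); K=np.array(c['intrinsics'])
    return np.array([K[0,0]*x[0]+K[0,2],K[1,1]*x[1]+K[1,2]])
E
python3 - <<'E'
from h import *
for n in('scene','side','wrist'):
    c=snap(n,n+'0'); o,d=ray(c,256,192); print(n,o,d,c['k1'])
a=[cv2.resize(cv2.imread(f'pics/{n}0.png'),(800,600),interpolation=cv2.INTER_CUBIC) for n in('scene','side')]
cv2.imwrite('pics/scene_b.png',a[0]);cv2.imwrite('pics/side_b.png',a[1])
print(sensors.read_state())
E
```

```text
pics
scene [0.99170166 0.05370283 0.9371223 ] [-0.48528969  0.02434548 -0.87402795] -0.01987177704040284
side [ 0.00331792 -0.46630866  0.84791921] [ 0.49245116  0.51156686 -0.7043673 ] -0.11544747744304697
wrist [0.20309378 0.59395519 0.3731519 ] [ 0.23423469 -0.12170991 -0.96461645] 0.01326414735465953
{'t': 0.15, 'joint_positions': array([ 9.52505279e-01,  5.28233466e-01,  1.43363586e+00, -2.65766667e-06,
        1.18137806e+00, -1.78502257e-01]), 'joint_velocities': array([-7.44667842e-04, -4.01697727e-03, -3.64686139e-03,  1.40202853e-03,
        4.16294062e-04, -2.08339052e-05]), 'effort': array([ 1.39758227e-03, -4.42741191e+01, -1.78277940e+01, -2.25281301e-04,
        5.64314862e-03,  3.81083726e-05]), 'ee_pos': array([0.26574097, 0.56507787, 0.23056131]), 'tool_rot': array([-3.19836109e-04,  2.18125994e-01,  9.75920266e-01, -7.63045830e-04]), 'wrist_force': array([ 0.22263126, -0.01642555, -0.53977154]), 'moment': array([-1.44351301e-03, -1.33039319e-05, -1.01490692e-03]), 'finger_force': 0.0, 'opening': 0.08542783171055404}
```

View pics/scene_b.png

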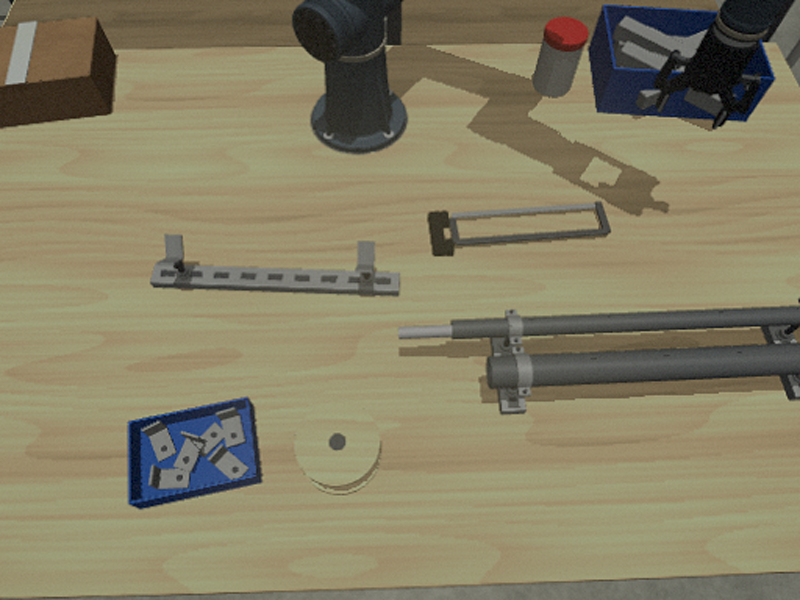

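View pics/side_b.png

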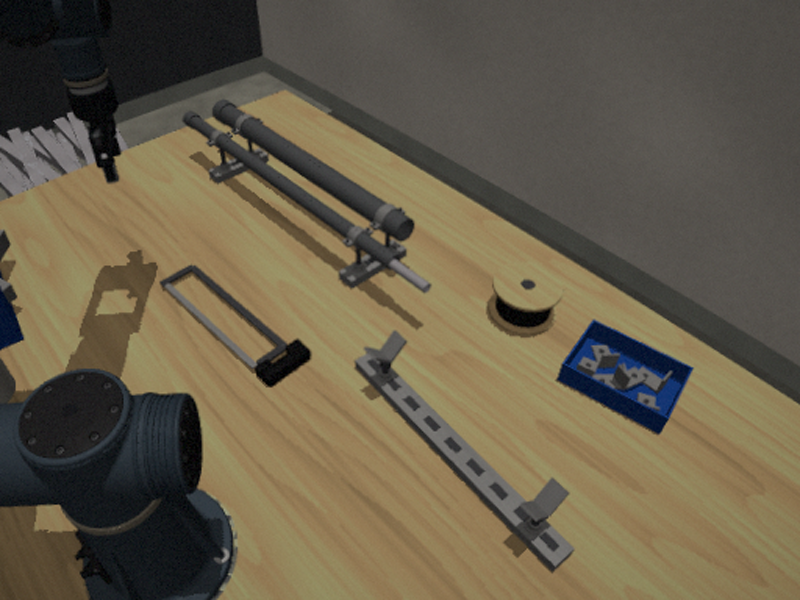

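The scene view shows the conduit tip at about (398,334) and the mouth at about (452,329). The rest channel runs from (152,275) to (400,283), all in 800-px scale. I'll enlarge both views.

Run:
```python
import cv2
a=cv2.imread('pics/scene0.png')[140:240,90:350]; cv2.imwrite('pics/sc.png',cv2.resize(a,None,fx=3,fy=3,interpolation=cv2.INTER_CUBIC))
b=cv2.imread('pics/side0.png')[130:370,210:380]; cv2.imwrite('pics/sd.png',cv2.resize(b,None,fx=2.5,fy=2.5,interpolation=cv2.INTER_CUBIC))
```

```text
(no output)
```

View pics/sc.png

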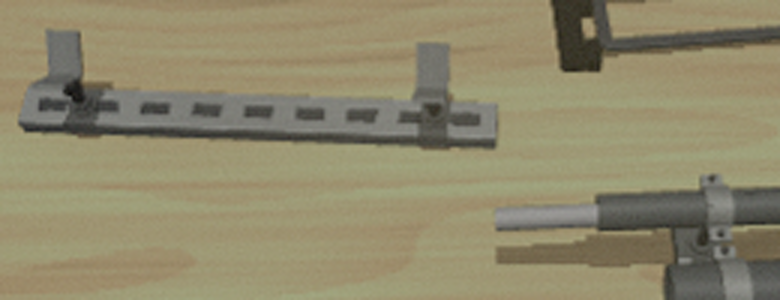

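View pics/sd.png

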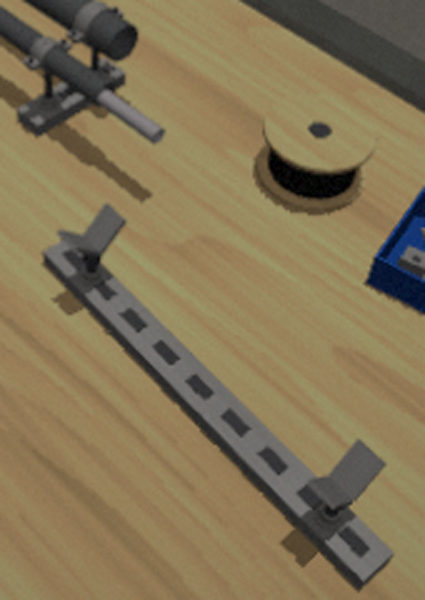

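```bash
cat > m.py <<'E'
from h import *
S=dict(np.load('pics/scene0.npz'));D=dict(np.load('pics/side0.npz'))
s=lambda u,v,z: at(S,90+u/3,140+v/3,z).round(4)
d=lambda u,v,z: at(D,210+u/2.5,130+v/2.5,z).round(4)
print('scene V -x edges L,R',s(46,31,.105),s(80,31,.105),s(418,43,.105),s(450,43,.105))
print('side V +x edges near far',d(358,440,.105),d(385,463,.105),d(104,205,.105),d(127,219,.105))
print('chan scene',s(28,84,.021),s(20,122,.021),s(496,104,.021),s(496,140,.021))
print('chan side',d(392,553,.021),d(362,580,.021),d(42,255,.021))
print('tip scene top',s(497,219,.096),'mouth',s(598,212,.1),'pipe far', at(S,799*.64,316*.64,.1))
print('tip side',d(158,134,.096), 'mouth',d(104,92,.1))
print('pipe far side', at(D,192*.64,117*.64,.1))
print('reel',at(S,337*.64,441*.64,.07),'tray',at(S,250*.64,400*.64,.045),at(S,130*.64,422*.64,.045),at(S,260*.64,470*.64,.045),'saw handle',at(S,440*.64,232*.64,.02),at(S,608*.64,220*.64,.02),at(S,454*.64,253*.64,.0))
E
python3 m.py
```

```text
scene V -x edges L,R [ 0.3883 -0.3307  0.105 ] [ 0.3891 -0.2997  0.105 ] [0.4107 0.0082 0.105 ] [0.4114 0.0372 0.105 ]
side V +x edges near far [ 0.4463 -0.311   0.105 ] [ 0.4459 -0.3398  0.105 ] [0.4657 0.0277 0.105 ] [ 0.4703 -0.0015  0.105 ]
chan scene [ 0.3903 -0.3768  0.021 ] [ 0.4334 -0.377   0.021 ] [0.4255 0.0792 0.021 ] [0.4656 0.0779 0.021 ]
chan side [ 0.4311 -0.3829  0.021 ] [ 0.393  -0.3799  0.021 ] [0.4192 0.0737 0.021 ]
tip scene top [0.5851 0.0743 0.096 ] mouth [0.5829 0.1591 0.1   ] pipe far [0.57498577 0.73657375 0.1       ]
tip side [0.5869 0.0727 0.096 ] mouth [0.5861 0.1606 0.1   ]
pipe far side [0.57530681 0.90037572 0.1       ]
reel [ 0.75111874 -0.02514474  0.07      ] tray [ 0.67362378 -0.16841717  0.045     ] [ 0.70505326 -0.35468835  0.045     ] [ 0.78543742 -0.14328184  0.045     ] saw handle [0.3338584 0.1616519 0.02     ] [0.31292349 0.49570301 0.02      ] [0.36996841 0.18789364 0.        ]
```

```bash
cat >> h.py <<'E'
def q(psi,flip=0):
    a=np.pi/4+psi/2+(np.pi/2 if flip else 0); return [0,np.cos(a),np.sin(a),0]
PR=.0125; RS=-.07; RM=np.array([.4285,-.1505,.089])
axx=lambda y: .5845-.0125*(y-.16)   # conduit/pipe axis x at y
E
python3 - <<'E'
from h import *
for f in (0,1):
  for p,a in (((axx(.1),.1,.077),PR),((axx(-.28),-.28,.077),PR),((axx(-.26),-.26,.2),PR),((*RM[:2],.2),RS),((*RM[:2],.07),RS)):
    r=bot.ik(p,q(a,f)); print(f,p,None if r is None else np.round(r,2))
E
```

```text
0 (0.58525, 0.1, 0.077) [-0.02  0.7   1.63 -0.    0.81 -0.03]
0 (0.59, -0.28, 0.077) [-0.61  0.75  1.47 -0.    0.92 -0.63]
0 (0.58975, -0.26, 0.2) [-0.59  0.59  1.41 -0.    1.14 -0.6 ]
0 (np.float64(0.4285), np.float64(-0.1505), 0.2) [-0.58  0.35  1.88 -0.    0.91 -0.51]
0 (np.float64(0.4285), np.float64(-0.1505), 0.07) [-0.58  0.6   1.99 -0.    0.55 -0.51]
1 (0.58525, 0.1, 0.077) None
1 (0.59, -0.28, 0.077) [-0.61  0.75  1.47 -0.    0.92  2.52]
1 (0.58975, -0.26, 0.2) [-0.59  0.59  1.41 -0.    1.14  2.54]
1 (np.float64(0.4285), np.float64(-0.1505), 0.2) [-0.58  0.35  1.88 -0.    0.91  2.63]
1 (np.float64(0.4285), np.float64(-0.1505), 0.07) [-0.58  0.6   1.99 -0.    0.55  2.63]
```

Run:
```python
from h import *
bot.goto([axx(.1),.1,.2],q(PR)); snap('wrist','w1')
bot.line_to([axx(.1),.1,.077],v=.12)
jaws.grab(60); s=sensors.read_state(); print(s['opening'],s['wrist_force'],s['finger_force'],s['t'])
bot.line_to([axx(-.05),-.05,.077],v=.12)
s=sensors.read_state(); print(s['opening'],s['wrist_force'],s['moment'],s['t'],s['ee_pos'])
snap('scene','s1')
cv2.imwrite('pics/c1.png',np.hstack([cv2.imread('pics/w1.png')[:, 56:456],cv2.imread('pics/s1.png')[:,56:456]]))
```

```text
0.018224736699743047 [-2.24292712 -0.66221283  5.04302044] 58.3981990814209 4.0333
0.018317723733386256 [-0.41905864 -0.28458646  0.42124328] [-0.09514713  0.07256293  0.03425877] 5.4333 [ 0.58744517 -0.04988802  0.07701524]
```

View pics/c1.png

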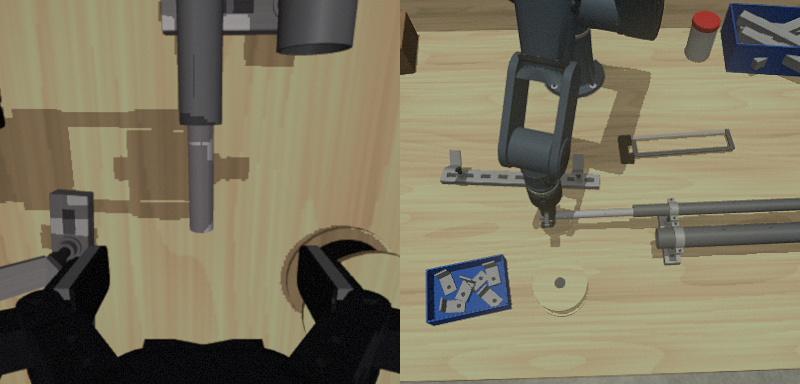

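The wrist view (left) shows the conduit tip at about (201,231), centred between the fingers. The scene view shows the conduit coming out in the grip. I'll pull on and regrasp at the middle.

Run:
```python
from h import *
W=dict(np.load('pics/w1.npz'))
tip=at(W,257,232,.096); print('tip',tip,'mouth',at(W,257,124,.105))
bot.line_to([axx(-.28),-.28,.077],v=.15)
s=sensors.read_state(); print(s['opening'],s['wrist_force'],s['moment'],s['t'],s['ee_pos'])
jaws.gripper_open(); bot.line_to([axx(-.28),-.28,.16],v=.2)
bot.goto([axx(.06),.06,.2],q(PR)); snap('scene','s2'); snap('wrist','w2'); snap('side','d2')
cv2.imwrite('pics/c2.png',np.hstack([cv2.imread('pics/d2.png')[:, 112:512],cv2.imread('pics/s2.png')[:,56:456]]))
```

```text
tip [0.58359068 0.06737692 0.096     ] mouth [0.58261235 0.15641682 0.105     ]
0.018076482652971723 [-0.2023434   0.3844683  -0.82759434] [-0.09057032 -0.02073986 -0.07234517] 7.1667 [ 0.59020994 -0.27935613  0.07710242]
```

View pics/c2.png

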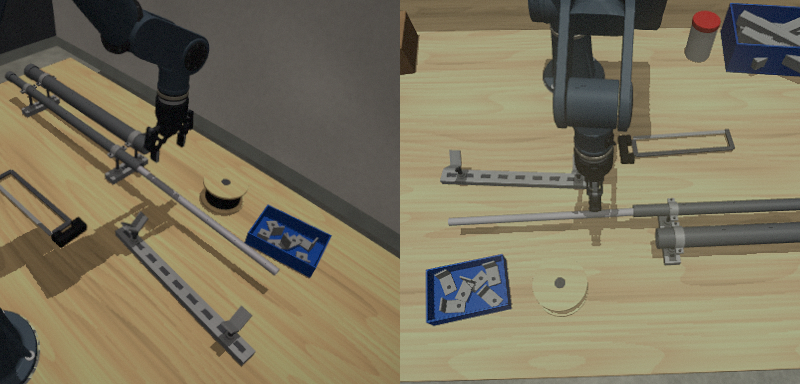

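The conduit is out about 0.46 m and held by the pipe, drooping slightly. Its tip is at scene (105,222) and side (390,270), so I can triangulate it.

```bash
cat >> h.py <<'E'
def tri(*obs):
    A=np.zeros((3,3));b=np.zeros(3)
    for c,u,v in obs:
        o,d=ray(c,u,v);d/=np.linalg.norm(d);M=np.eye(3)-np.outer(d,d);A+=M;b+=M@o
    return np.linalg.solve(A,b)
E
python3 - <<'E'
from h import *
S=dict(np.load('pics/s2.npz'));D=dict(np.load('pics/d2.npz'))
t=tri((S,105,222),(D,390,270)); print(t, at(S,105,222,.085),at(D,390,270,.085))
E
```

```text
[ 0.59537252 -0.30646461  0.08533203] [ 0.59456026 -0.30491233  0.085     ] [ 0.59665011 -0.30790485  0.085     ]
```

Run:
```python
from h import *
y=.067
bot.line_to([axx(y),y,.2],q(PR),v=.2)
bot.line_to([axx(y),y,.0745],v=.15)
jaws.grab(80); s=sensors.read_state(); print(s['opening'],s['wrist_force'],s['moment'],s['t'])
bot.line_to([axx(-.27),-.27,.0745],v=.12)
s=sensors.read_state(); print(s['opening'],s['wrist_force'],s['moment'],s['t'])
bot.wait(.15)
bot.line_to([axx(-.27),-.27,.17],v=.12)
bot.wait(.2); s=sensors.read_state(); print(s['opening'],s['wrist_force'],s['moment'],s['t'],s['ee_pos'])
snap('scene','s3'); snap('side','d3')
cv2.imwrite('pics/c3.png',np.vstack([np.hstack([cv2.imread('pics/d3.png')[:, 112:512],cv2.imread('pics/s3.png')[:,0:400]])]))
```

```text
0.01777883101979085 [-3.37972581 -0.54937069  4.9854863 ] [-0.02416791  0.38859463  0.12472404] 11.7
0.017828744662159453 [-0.47863515  0.2589316  -1.81745675] [ 0.04906823 -0.00382074  0.0184339 ] 14.6583
0.017468807007442494 [-0.35877548 -0.11110514 -1.33735135] [-0.00139429  0.0003377  -0.00619561] 15.95 [ 0.58937146 -0.26969846  0.16888566]
```

View pics/c3.png

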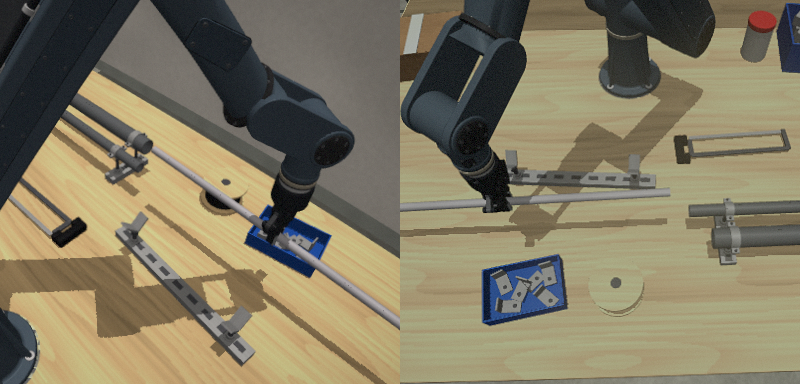

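The conduit is fully out and balanced, since the moment is about zero. Its inner end is at scene (269,191) and side (262,150), and the axis leaves the scene frame at (0,206).

Run:
```python
from h import *
S=dict(np.load('pics/s3.npz'));D=dict(np.load('pics/d3.npz'))
t=tri((S,268,191.5),(D,263,150)); print('tail',t)
g=np.array([.5894,-.2697,.1689+.019]); dd=t-g; print('len',np.linalg.norm(dd),'yaw',-dd[0]/dd[1],'pitch',dd[2]/dd[1])
for n,c in (('S',S),('D',D)): print(n,[proj(c,g+k*np.array([-.0125,1,p])).round(1).tolist() for p in(0,.03) for k in (.36,-.2)])
for p in ((*RM[:2],.17),(*RM[:2],.072)): print(bot.ik(p,q(RS)))
```

```text
tail [0.57811781 0.10479175 0.19743022]
len 0.37478284866373973 yaw 0.03012666966084186 pitch 0.025448409997027757
S [[263.0, 195.3], [17.1, 203.9], [263.1, 193.1], [18.5, 205.1]]
D [[269.8, 155.0], [469.0, 291.5], [270.0, 151.8], [467.8, 293.1]]
[-5.84673533e-01  4.00272621e-01  1.91356245e+00 -4.44089210e-16
  8.27757581e-01 -5.14673533e-01]
[-5.84673533e-01  5.94587970e-01  1.98798399e+00 -4.44089210e-16
  5.59020694e-01 -5.14673533e-01]
```

```bash
cat >> h.py <<'E'
from scipy.spatial.transform import Rotation as Ro
def pose(g,psi,pitch):
    c,s_=np.cos(psi),np.sin(psi)
    w,x,y,z=q(psi); r=Ro.from_rotvec(-pitch*np.array([c,s_,0]))*Ro.from_quat([x,y,z,w])
    o=r.as_quat(); return np.array(g)+.019*r.apply([0,0,1]), [o[3],*o[:3]]
E
python3 - <<'E'
from h import *
p,o=pose([*RM[:2],.185],RS,.0255); bot.line_to(p,o,v=.12)
p,o=pose([*RM[:2],.118],RS,.0255); bot.line_to(p,o,v=.08)
bot.wait(.3); s=sensors.read_state(); print(s['wrist_force'],s['moment'],s['t'],s['ee_pos'],p)
snap('scene','s4'); snap('side','d4')
cv2.imwrite('pics/c4.png',np.hstack([cv2.imread('pics/d4.png')[:, 112:512],cv2.imread('pics/s4.png')[:,0:400]]))
E
```

```text
[ 0.00264218 -0.26077194 -1.87714687] [ 0.06772403 -0.00032519  0.02389037] 19.1583 [ 0.42868815 -0.15109956  0.09937124] [ 0.42846612 -0.15098326  0.09900618]
```

View pics/c4.png

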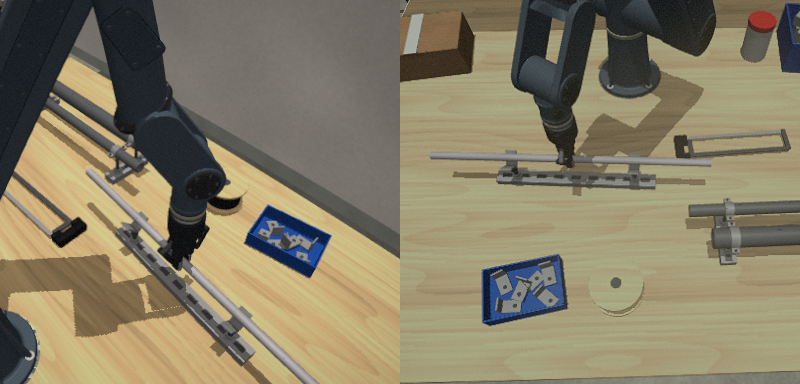

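The conduit hangs over both heads. Its ends are at scene (30,154.5) and (311,163), and its far end is at side (200,172). I'll check yaw and pitch.

Run:
```python
from h import *
S=dict(np.load('pics/s4.npz'));D=dict(np.load('pics/d4.npz'))
t=tri((S,311,163),(D,201,173)); g=np.array([.4287,-.1511,.1184]); dd=t-g
print(t,'yaw',-dd[0]/dd[1],'pitch',dd[2]/dd[1],np.linalg.norm(dd)); e=at(S,30,154.5,2*g[2]-t[2]); print(e,'yaw ends',-(t-e)[0]/(t-e)[1])
for z in(.108,.100,.095,.092):
    p,o=pose([*RM[:2],z],RS,.0255); bot.line_to(p,o,v=.04)
    bot.wait(.1); s=sensors.read_state(); print(z,s['wrist_force'].round(2),s['moment'].round(3),s['ee_pos'].round(4),round(s['t'],1))
    if np.linalg.norm(s['wrist_force']-[0,0,-1.9])>8: break
snap('scene','s5'); snap('side','d5'); snap('wrist','w5')
k=lambda f,a,b:cv2.resize(cv2.imread(f'pics/{f}.png')[a:a+130,b:b+200],None,fx=2,fy=2,interpolation=cv2.INTER_CUBIC)
cv2.imwrite('pics/c5.png',np.hstack([cv2.resize(cv2.imread('pics/d5.png')[200:384,200:400],(400,368)),cv2.resize(cv2.imread('pics/s5.png')[110:202,80:280],None,fx=2,fy=4)]))
```

```text
[0.45215505 0.22389489 0.11432938] yaw -0.06254765911015135 pitch -0.010855129438035394 0.3757497529632344
[ 0.4088154  -0.52194166  0.12247062] yaw ends -0.058108778989160725
0.108 [-0.59 -0.03 -2.42] [-0.012  0.004 -0.024] [ 0.4284 -0.151   0.0889] 19.8
0.1 [ 0.04 -0.42 -1.32] [ 0.009  0.013 -0.031] [ 0.4284 -0.151   0.0809] 20.2
0.095 [ 0.1  -0.59 -1.88] [ 0.022 -0.012 -0.007] [ 0.4284 -0.151   0.0759] 20.6
0.092 [-0.52  0.14 -0.92] [-0.049  0.064 -0.048] [ 0.4284 -0.151   0.073 ] 20.9
```

View pics/c5.png

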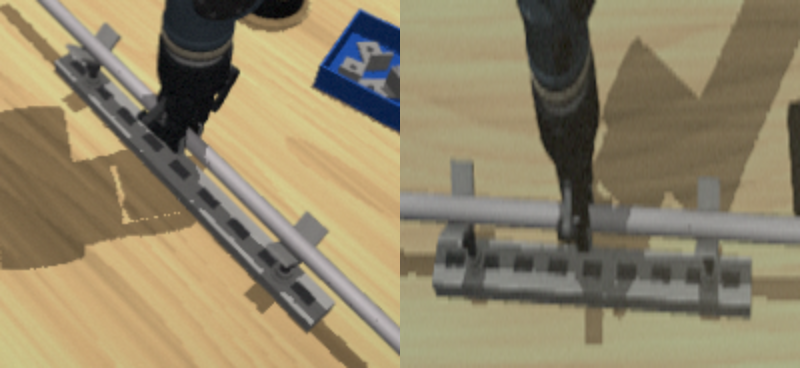

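The conduit sits inside both V-heads and has only light contact so far. I'll lower it the last few millimetres, then release.

Run:
```python
from h import *
for z in(.0905,.089,.0875,.086):
    p,o=pose([*RM[:2],z],RS,.0255); bot.line_to(p,o,v=.03)
    bot.wait(.1); s=sensors.read_state(); print(z,s['wrist_force'].round(2),s['moment'].round(3),round(s['t'],1))
    if s['wrist_force'][2]>3 or np.abs(s['wrist_force'][:2]).max()>10: break
jaws.gripper_open(); bot.wait(.2)
p[2]+=.12; bot.line_to(p,o,v=.15); bot.wait(.3)
snap('scene','s6'); snap('side','d6')
cv2.imwrite('pics/c6.png',np.hstack([cv2.resize(cv2.imread('pics/d6.png')[150:384,180:434],(400,368)),cv2.resize(cv2.imread('pics/s6.png')[110:202,20:320],(400,368))]))
```

```text
0.0905 [-3.8  -0.94  5.95] [-0.211  0.481  0.013] 21.4
```

View pics/c6.png

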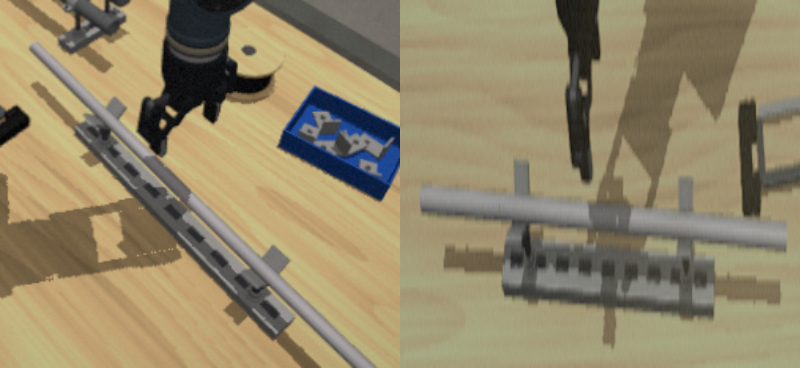

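The conduit lies in both Vs with the gripper clear. Its ends are at scene (36,159.5) and (310,169). One quick numeric check, then I'll hand in if it passes.

Run:
```python
from h import *
S=dict(np.load('pics/s6.npz'));D=dict(np.load('pics/d6.npz'))
a=at(S,36,159.5,.089);b=at(S,310,169,.089);m=(a+b)/2
print(a,b,'mid',m,'len',np.linalg.norm(a-b),'yaw',-(b-a)[0]/(b-a)[1])
t=tri((S,310,169),(D,180+36*.635,150+49*.636));print('far end',t)
if np.hypot(*(m-RM)[:2])<.03 and abs(t[2]-.089)<.008: print(bot.hand_in())
```

```text
[ 0.40214978 -0.52454883  0.089     ] [0.45334805 0.22620786 0.089     ] mid [ 0.42774892 -0.14917048  0.089     ] len 0.7525004072654825 yaw -0.06819555459394791
far end [0.45340301 0.22352656 0.08435321]
the job is handed in; nothing more can be done
None
```

The conduit is out of the pipe and lying in both V-heads, about 1 mm from centred and in line with the rest by my camera estimate. The gripper is clear, the reel, tray and hacksaw were not touched, and the job is handed in; no verdict was shown.

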